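# Make up the preparation kit and the paint kit

### The arm

A 6-joint arm with a two-finger parallel gripper is mounted at the origin on a cart in front of the work surface, level with it; the furniture and walls round the work are solid. World frame = base frame: x ahead of the robot, y to its left, z up, the work surface at z = 0. Lengths are in m, angles in rad, forces in N, time in s.
With the tool pointing down it reaches from about 0.325 to 0.9 m from the base axis. Payload 6.1 kg.
Tool frame: the origin (TCP) lies at the very end of the fingers, on their centre line; the grasp point (between the pads) lies 19 mm behind it; x points along the fingers, y is the direction in which the jaws open and shut, and the axes are right-handed (so a half turn about x gives the same grasp; the last joint's range is limited). The gripper opens to 87 mm and grips with 3 to 60 N. Pads are 19 mm wide; open, the fingers measure 117 mm over their backs; the gripper's body (75 mm by 190 mm) begins 51 mm behind the grasp point.
Start: joints at [-1.246, 0.22, 1.526, -0, 1.395, -0.126], TCP at [0.272, -0.563, 0.223] pointing down, gripper open.
Joint ranges: [-2.98, 2.98], [-0.91, 2.08], [0.09, 2.57], [-1.24, 4.39], [0.2, 2.65], [-2.68, 2.68]. Speed limits (rad/s): [2.57, 2.57, 3.01, 3.14, 3.14, 3.14].

### API

Orientations are given as a unit quaternion [x, y, z, w].
In Python, from rig import arm, jaws, monitor, viewer, spotter gives the robot as it stands. Calls block until the motion is done:
- arm.move_ptp(position, orientation): joint-space move of the TCP to a pose.
- arm.line_to(position, rot=None, vel=0.15, force_limit=None): straight line of the TCP; rot=None keeps the orientation; vel is the mean speed in m/s. With force_limit (N) it stops when the force on the tool has changed by that much, and returns True; else False.
- arm.move_joints(angles): joint-space move.
- jaws.grip(opening): opening from 0.0 (shut) to 1.0 (fully open); the grip force is fixed at half the most; returns when the fingers have stopped.
- arm.hold(seconds).
- arm.ik(position, orientation): joint angles nearest the present ones, or None.
- monitor.state(): the state.
- viewer.grab_frame(name): name is "scene" or "side" or "wrist"; returns a dict with "image" (400x640x3 uint8, red, green, blue), "camera_matrix" (3x3 intrinsics, pixels), "D" ([k1, k2, p1, p2, k3] as OpenCV has them; the pictures are not rectified), "pose" (4x4, takes a point from camera to world coordinates); the wrist camera has in their place "tool_from_camera" (4x4, takes a point from camera to tool coordinates, whose origin is the TCP and whose axes are the tool frame's). Camera axes: x right, y down, z forward; pixel columns grow to the right and rows downward; lengths in m; the calibration is good to about 2 mm. A picture is of the moment at which its call begins: read the wrist's pose just before it. There is no depth.
A pose or a line that the arm cannot do raises arm.PlanningError and nothing moves.
- arm.finish_job(): hands the job in, once; it reports no verdict.
Trained networks look in a picture, given as the dict that the camera call returned (one of the last four; its "shot" number tells which), for a name from the list of things; names that differ only in an ending like _2 or _b are one class to them, and where a whole thing is asked for, a point or a joint stands for the part that bears it (a point fixed in the world has none). Each returns a list of dicts, best first, with "conf" (0 to 1); they miss things now and then, are a little off and sometimes report something else, mostly with a low value. They report only what shows in the picture. A call takes as long as a camera call. They do not tell look-alikes from the thing itself.
- spotter.regions_of(label, picture): "region" (400x640 bool, what is visible of it).
- spotter.mark_of(label, picture): "at" ([x, y, z] in m, in world coordinates, good to about 4 mm: a listed point, or the origin of a listed thing).
The state is a dict: "time": time; "joints": joint angles; "joint_velocities": joint speeds; "tau": joint torques, N m; "tool_pos": TCP position; "tcp_rot": TCP orientation; "ft_force": force on the tool from outside, world axes, zero at the start; "torque": the same for the moment, N m; "width": opening from 0.0 (shut) to 1.0 (fully open).
Only numpy, scipy, OpenCV 4.12 (cv2) and the standard library are available. Lean on these libraries where they do the work, as an engineer would, in place of code of your own. Each camera call takes 0.05 s, during which the arm holds its last target. There are 200 camera calls.

### The job

Make up two kits in the trays, and finish the yellow one before you put anything into the green one. Yellow tray (preparation kit): the black-handled scraper in the long bay, the cork sanding block in the larger of the two pockets and the stick of blue chalk in the smaller one; green tray (paint kit): the blue-handled brush in the long bay and the red paint jar upright in the middle pocket. Everything lies flat on its tray's floor, inside the walls of its place; leave the blue paint jar, the red-handled brush and the jar with the green lid where they stand.

Things in the scene. Friction and masses are not known exactly. Their poses are not given: they have to be found in the camera images.
- yellow_tray: Yellow tray, fixed, 176 (x) x 230 (y) mm; floor 3 mm thick, walls 4 mm thick, 12 mm high over the table. Origin: centre of underside, z up. -x side (near the robot): long bay, inside 84 (x) x 222 (y) mm, centre x=-42, y=0. +x side: two pockets 80 mm wide in x, centres x=+44 mm; the larger 124 mm long in y, centre y=+49; the smaller 94 mm long, centre y=-64.
- green_tray: Green tray, fixed; outside, floor, walls and origin as the yellow tray. -x side (near the robot): long bay, inside 84 (x) x 222 (y) mm, centre x=-42, y=0. +x side: three pockets 80 mm wide in x, centres x=+44 mm; the middle one 84 mm long in y, centre y=0; one of 65 mm at each end, which stay empty.
- paint_scraper: Paint scraper, black handle, flat steel blade, 190 (x) x 50 (y) x 18 mm, lying flat; origin: centre of underside, z up; handle to its +x, blade to -x. The handle, x=-10 to +95 mm, is up to 26 mm wide (y), 17 mm thick, and rests on the surface; the blade is 50 mm wide, 2 mm thick and 7 mm above it. Grip the handle across its width at about x=+20 mm, near the centre of mass.
- cork_block: Brown cork sanding block, 60 (x) x 100 (y) x 30 mm high, lying flat; origin: centre of its underside, z up. Grip it across its 60 mm width (its x).
- blue_chalk: Stick of light blue chalk, square, 13 (x) x 53 (y) x 13 mm high; origin: centre of its underside, z up, long axis y. Grip it across its 13 mm width.
- red_jar: Closed paint jar with red band and white lid with a red dab of paint, 61 mm in diameter, 74 mm high, lid (top 16 mm) 58 mm in diameter; origin: centre of its underside, z up when it stands. Grip across the body.
- blue_brush: Flat paint brush with blue handle and steel ferrule, 186 (x) x 26 (y) x 15 mm, lying flat by itself just left or right of the pair of trays (not the brushes near the table's right end); origin: centre of its underside, z up; handle to its +x, bristles to -x. At the origin the handle is 22 mm wide (y) and reaches from 2 to 14 mm above the underside; grip it there.
- blue_jar: Bystander, not part of a kit: the same jar with a blue band and a blue dab on its white lid, 61 mm in diameter, 74 mm high; origin: centre of its underside.
- red_brush: Bystander, not part of a kit: flat brush with red handle, 206 (x) x 41 (y) x 15 mm, lying across, at the left, left of the stock; origin: centre of its underside, handle to +x.
- green_lid_jar: Bystander, not part of a kit: closed glass jar with red contents and green lid, 74 mm in diameter, 90 mm high; origin: centre of its underside.
Not all that is in view belongs to the job. What is shaped like the cork_block but orange or turquoise is not meant.

How it is judged:
On the way:
1. the yellow kit is complete and released, with neither the red jar nor the blue-handled brush in the green tray yet (x of cork_block in the frame of yellow_tray between 0.029 and 0.059 m and y of cork_block in the frame of yellow_tray between 0.033 and 0.065 m and z of each of cork_block, blue_chalk, paint_scraper in the frame of yellow_tray below 0.008 m and angle between each of cork_block, blue_chalk, paint_scraper's own z axis and vertical below 0.08 rad and x of blue_chalk in the frame of yellow_tray between 0.01 and 0.078 m and y of blue_chalk in the frame of yellow_tray between -0.098 and -0.03 m and x of paint_scraper in the frame of yellow_tray between -0.067 and -0.017 m and y of paint_scraper in the frame of yellow_tray between -0.022 and 0.022 m and contact force between the fingers and cork_block below 0.2 N and contact force between the fingers and blue_chalk below 0.2 N and contact force between the fingers and paint_scraper below 0.2 N and not (x of red_jar in the frame of green_tray between -0.09 and 0.09 m and y of red_jar in the frame of green_tray between -0.115 and 0.115 m) and not (x of blue_brush in the frame of green_tray between -0.09 and 0.09 m and y of blue_brush in the frame of green_tray between -0.115 and 0.115 m)), for 0.2 s.
At the end, for the whole second after the job is handed in: Yellow tray: scraper in the long bay, cork block in the larger pocket, chalk in the smaller. Green tray: blue-handled brush in the long bay, red jar upright in the middle pocket. All lie on the tray floor (underside below 8 mm, level to 0.08 rad), on no wall, released and at rest (x of cork_block in the frame of yellow_tray between 0.029 and 0.059 m and y of cork_block in the frame of yellow_tray between 0.033 and 0.065 m and z of each of cork_block, blue_chalk, paint_scraper in the frame of yellow_tray below 0.008 m and angle between each of cork_block, blue_chalk, paint_scraper, red_jar, blue_brush's own z axis and vertical below 0.08 rad and x of blue_chalk in the frame of yellow_tray between 0.01 and 0.078 m and y of blue_chalk in the frame of yellow_tray between -0.098 and -0.03 m and x of paint_scraper in the frame of yellow_tray between -0.067 and -0.017 m and y of paint_scraper in the frame of yellow_tray between -0.022 and 0.022 m and x of red_jar in the frame of green_tray between 0.03 and 0.058 m and y of red_jar in the frame of green_tray between -0.016 and 0.016 m and z of each of red_jar, blue_brush in the frame of green_tray below 0.008 m and x of blue_brush in the frame of green_tray between -0.074 and -0.01 m and y of blue_brush in the frame of green_tray between -0.022 and 0.022 m and linear speed of each of cork_block, blue_chalk, paint_scraper, red_jar, blue_brush below 0.02 m/s and angular speed of each of cork_block, blue_chalk, paint_scraper, red_jar, blue_brush below 0.2 rad/s and contact force between the fingers and cork_block below 0.2 N and contact force between the fingers and blue_chalk below 0.2 N and contact force between the fingers and paint_scraper below 0.2 N and contact force between the fingers and red_jar below 0.2 N and contact force between the fingers and blue_brush below 0.2 N); the robot touches nothing.
It fails at once if blue jar is moved by more than 20 mm or tipped (distance of blue_jar from where it was at the start of the episode above 0.02 m or angle between blue_jar's own z axis and vertical above 0.3 rad).
It fails at once if red brush is moved by more than 20 mm or tipped (distance of red_brush from where it was at the start of the episode above 0.02 m or angle between red_brush's own z axis and vertical above 0.3 rad).
It fails at once if green lid jar is moved by more than 20 mm or tipped (distance of green_lid_jar from where it was at the start of the episode above 0.02 m or angle between green_lid_jar's own z axis and vertical above 0.3 rad).
It also fails if it takes over 112 s, if anything falls off the work surface, if the arm or the gripper's body presses on something with over 40 N, if the wrist force passes 120 N, or if a joint passes its speed limit or range.

## Working session

There is one attempt and no reset: what is moved stays moved. The work goes in short steps, each a Python script; the robot and the scene stay as the last script left them, time stands still between calls to the robot, and variables do not carry over. Pictures are saved under pics/ and viewed, about 12 in all and at most 16, crops included, and the job is handed in when it is done.

```bash
ls; mkdir -p pics; cat > h.py <<'E'
import numpy as np, cv2
from rig import arm, jaws, monitor, viewer, spotter
from scipy.spatial.transform import Rotation as R
E
python3 - <<'E'
from h import *
a=viewer.grab_frame("scene"); b=viewer.grab_frame("side")
for n,f in(("scene",a),("side",b)):
    cv2.imwrite(f"pics/{n}0.png",f["image"][:,:,::-1])
    print(n,np.round(f["camera_matrix"],1).tolist(),np.round(f["D"],3),np.round(f["pose"],3).tolist())
    for l in "yellow_tray green_tray paint_scraper cork_block blue_chalk red_jar blue_brush blue_jar red_brush green_lid_jar".split():
        print(n,l,[(np.round(d["at"],3).tolist(),round(d["conf"],2)) for d in spotter.mark_of(l,f)])
s=monitor.state();print(s["time"],s["tcp_rot"],s["width"])
E
```

```text
pics
scene [[447.6, 0.0, 328.3], [0.0, 447.6, 195.2], [0.0, 0.0, 1.0]] [-0.13  0.    0.    0.    0.  ] [[0.821, -0.24, 0.518, -0.243], [-0.57, -0.366, 0.735, -1.262], [0.013, -0.899, -0.437, 0.755], [0.0, 0.0, 0.0, 1.0]]
scene yellow_tray [([0.475, -0.142, -0.004], 0.72), ([0.78, -0.128, -0.001], 0.7)]
scene green_tray [([0.462, 0.143, 0.002], 0.69)]
scene paint_scraper [([0.483, 0.386, 0.001], 0.66)]
scene cork_block [([0.768, -0.309, 0.002], 0.62), ([0.417, -0.506, 0.0], 0.62)]
scene blue_chalk [([0.659, 0.178, -0.002], 0.58)]
scene red_jar [([0.66, 0.175, 0.001], 0.27)]
scene blue_brush [([0.51, -0.395, -0.003], 0.91)]
scene blue_jar []
scene red_brush [([0.673, 0.374, 0.003], 0.61)]
scene green_lid_jar [([0.778, -0.126, -0.004], 0.6)]
side [[432.5, 0.0, 320.8], [0.0, 432.5, 200.7], [0.0, 0.0, 1.0]] [-0.089  0.     0.     0.     0.   ] [[-0.906, -0.267, 0.327, 0.079], [-0.422, 0.536, -0.731, 1.105], [0.02, -0.801, -0.599, 0.967], [0.0, 0.0, 0.0, 1.0]]
side yellow_tray [([0.475, -0.138, -0.001], 0.79)]
side green_tray [([0.454, 0.142, 0.003], 0.6)]
side paint_scraper [([0.486, 0.379, 0.001], 0.63)]
side cork_block [([0.77, -0.315, -0.001], 0.63), ([0.415, -0.503, 0.001], 0.63), ([0.51, -0.392, -0.002], 0.63), ([0.654, -0.056, -0.004], 0.53)]
side blue_chalk [([0.66, 0.174, 0.002], 0.37)]
side red_jar []
side blue_brush [([0.51, -0.394, 0.002], 0.71)]
side blue_jar [([0.65, -0.182, 0.001], 0.75)]
side red_brush [([0.672, 0.381, -0.002], 0.96), ([0.648, -0.181, 0.002], 0.54)]
side green_lid_jar [([0.776, -0.132, -0.002], 0.79), ([0.454, 0.143, 0.002], 0.34)]
1.1 [ 0.68922371  0.15800253 -0.68921804  0.15806444] 0.9982506566372261
```

View pics/scene0.png

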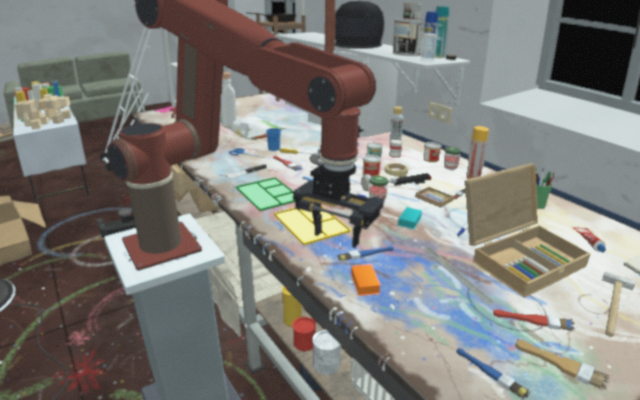

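View pics/side0.png

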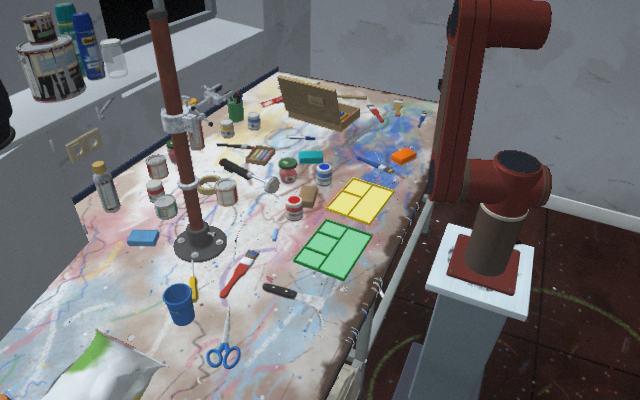

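The side view shows the scraper (300,296), red jar (293,208), cork (308,198), blue jar (323,174), green-lid jar (288,168), red brush (240,272), chalk about (275,236), and the blue brush (378,163) right of the trays. There is also a pole with its base at (200,243), which is an obstacle. I'll locate the pole, then look from above with the wrist camera.

```bash
cat >> h.py <<'E'
def px2w(f,uv,z,T=None):
    T=f["pose"] if T is None else T
    n=cv2.undistortPoints(np.float64([[uv]]),np.array(f["camera_matrix"]),np.array(f["D"]))[0,0]
    d=T[:3,:3]@[*n,1]; o=T[:3,3]
    return o+d*(z-o[2])/d[2]
def quat(yaw):
    "tool down, jaw (tool y) direction at angle yaw from world x"
    x=np.array([0,0,-1.]);y=np.array([np.cos(yaw),np.sin(yaw),0]);return R.from_matrix(np.c_[x,y,np.cross(x,y)]).as_quat()
def wrist():
    s=monitor.state();f=viewer.grab_frame("wrist")
    T=np.eye(4);T[:3,:3]=R.from_quat(s["tcp_rot"]).as_matrix();T[:3,3]=s["tool_pos"]
    f["pose"]=T@np.array(f["tool_from_camera"]);return f
E
python3 - <<'E'
from h import *
f=viewer.grab_frame("side")
for uv,z in [((200,243),0),((191,190),0.),((275,236),.013),((293,199),.074),((309,188),.03),((265,287),.015),((320,300),0.008)]:print(uv,np.round(px2w(f,uv,z),3))
w=wrist();print(np.round(w["tool_from_camera"],3).tolist(),np.round(w["camera_matrix"],0).tolist())
print(np.round(monitor.state()["tcp_rot"],3), quat(0),[arm.ik([.45,0,.5],quat(y)) for y in (np.pi/2,-np.pi/2)])
E
```

```text
(200, 243) [0.866 0.315 0.   ]
(191, 190) [1.084 0.087 0.   ]
(275, 236) [0.654 0.187 0.013]
(293, 199) [0.657 0.051 0.074]
(309, 188) [ 0.664 -0.09   0.03 ]
(265, 287) [0.568 0.396 0.015]
(320, 300) [0.406 0.364 0.008]
[[0.001, -0.268, 0.963, -0.162], [1.0, -0.001, -0.001, 0.001], [0.001, 0.963, 0.268, -0.073], [0.0, 0.0, 0.0, 1.0]] [[295.0, 0.0, 316.0], [0.0, 295.0, 204.0], [0.0, 0.0, 1.0]]
[-0.689 -0.158  0.689 -0.158] [ 0.5  0.5 -0.5  0.5] [array([-1.75567221e-01, -2.24120264e-01,  1.46052211e+00, -4.44089210e-16,
        1.90519081e+00, -1.74636355e+00]), array([-1.75567221e-01, -2.24120264e-01,  1.46052211e+00, -4.44089210e-16,
        1.90519081e+00,  1.39522911e+00])]
```

```bash
python3 - <<'E'
from h import *
arm.move_ptp([.45,.1,.36],quat(np.pi/2))
f=wrist();cv2.imwrite("pics/w1.png",f["image"][:,:,::-1])
for l in "yellow_tray green_tray paint_scraper cork_block blue_chalk red_jar blue_brush blue_jar red_brush green_lid_jar".split():
    o=[]
    for d,r in zip(spotter.mark_of(l,f),spotter.regions_of(l,f)):
        v,u=np.nonzero(r["region"]);o.append((np.round(d["at"],3).tolist(),round(d["conf"],2),(int(u.mean()),int(v.mean()))))
    print(l,o)
print(monitor.state()["time"])
E
```

```text
yellow_tray [([0.481, -0.14, 0.001], 0.94, (183, 176))]
green_tray [([0.462, 0.148, 0.0], 0.73, (341, 168))]
paint_scraper [([0.487, 0.379, -0.002], 0.75, (473, 177))]
cork_block [([0.654, -0.058, 0.002], 0.5, (251, 257))]
blue_chalk []
red_jar [([0.654, 0.05, 0.001], 0.78, (291, 279))]
blue_brush [([0.507, -0.392, -0.001], 0.92, (51, 188)), ([0.779, -0.127, 0.001], 0.52, (183, 176))]
blue_jar []
red_brush []
green_lid_jar [([0.779, -0.13, -0.003], 0.69, (213, 322))]
4.7333
```

View pics/w1.png

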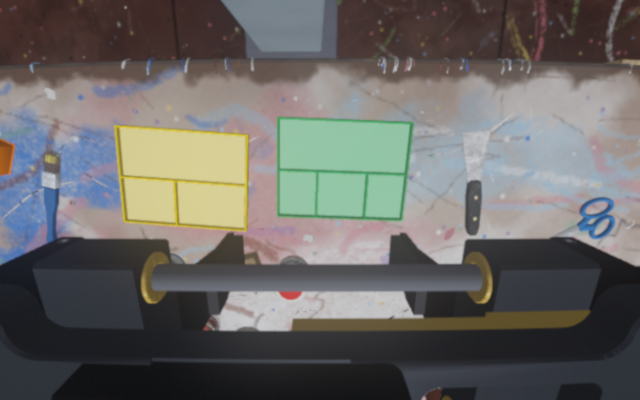

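The wrist view shows both trays (yellow 183,176; green 341,168), the scraper (474,180, handle away from the robot) and the blue brush (51,195). The fingers hide the stock, so I'll turn the camera round to the far side.

```bash
cat >> h.py <<'E'
def topts(f,mask,z):
    v,u=np.nonzero(mask);n=cv2.undistortPoints(np.float64(np.c_[u,v])[:,None],np.array(f["camera_matrix"]),np.array(f["D"]))[:,0]
    d=np.c_[n,np.ones(len(n))]@f["pose"][:3,:3].T;o=f["pose"][:3,3];return (o+d*((z-o[2])/d[:,2])[:,None])[:,:2]
def rect(f,mask,z):
    "minAreaRect of biggest blob at height z: centre, size, angle"
    n,l,s,_=cv2.connectedComponentsWithStats(mask.astype(np.uint8));i=1+np.argmax(s[1:,4])
    p=topts(f,l==i,z)*1000;c,wh,a=cv2.minAreaRect(p.astype(np.float32));return np.round(c,1),np.round(wh,1),round(a,1)
def hsv(f):return cv2.cvtColor(f["image"],cv2.COLOR_RGB2HSV)
E
python3 - <<'E'
from h import *
def report(f,tag):
    cv2.imwrite(f"pics/{tag}.png",f["image"][:,:,::-1])
    H=hsv(f);print(tag,"yel",rect(f,cv2.inRange(H,(22,60,120),(34,255,255))>0,.012),"grn",rect(f,cv2.inRange(H,(50,60,100),(80,255,255))>0,.012))
    for l,z in dict(yellow_tray=.012,green_tray=.012,paint_scraper=.012,cork_block=.03,blue_chalk=.013,red_jar=.074,blue_brush=.012,blue_jar=.074,red_brush=.012,green_lid_jar=.09).items():
        M=spotter.mark_of(l,f);Q=spotter.regions_of(l,f)
        print(l,[(np.round(d["at"],3).tolist(),round(d["conf"],2)) for d in M],[(rect(f,r["region"],z),round(r["conf"],2)) for r in Q if r["region"].sum()>20])
report(wrist(),"w1b")
s=monitor.state();arm.line_to([.45,.1,.42]) 
arm.move_ptp([.5,.08,.40],quat(-np.pi/2))
report(wrist(),"w2")
print(monitor.state()["joints"],monitor.state()["time"])
E
```

```text
w1b yel (array([ 473.1, -137.9]), array([232.7, 178.6]), 85.8) grn (array([459.1, 145. ]), array([228.1, 174.9]), 87.9)
yellow_tray [([0.481, -0.139, 0.002], 0.95)] [((array([ 472.6, -136.7]), array([234.2, 177. ]), 85.5), 0.65)]
green_tray [([0.464, 0.149, 0.001], 0.86)] [((array([459.3, 145.5]), array([229.5, 177.7]), 87.7), 0.93)]
paint_scraper [([0.484, 0.38, -0.005], 0.97)] [((array([484.8, 380.6]), array([191.4,  46.8]), 7.1), 0.62)]
cork_block [([0.651, -0.059, 0.004], 0.45)] [((array([ 431.8, -436.6]), array([25.4, 66.3]), 73.9), 0.75), ((array([456.6, 142.9]), array([223.2, 173. ]), 88.4), 0.28)]
blue_chalk [([0.505, -0.392, -0.005], 0.69)] []
red_jar [([0.651, 0.049, -0.001], 0.74)] [((array([667.5,  52.1]), array([15.9, 48.5]), 0.1), 0.76)]
blue_brush [([0.506, -0.394, -0.001], 0.95)] [((array([ 506.3, -391. ]), array([ 37.5, 180.4]), 75.7), 0.94)]
blue_jar [([0.649, -0.189, -0.003], 0.4), ([0.775, -0.128, 0.001], 0.19)] []
red_brush [([0.656, -0.057, 0.003], 0.18)] []
green_lid_jar [([0.652, 0.05, -0.002], 0.46), ([0.774, -0.13, -0.002], 0.44)] [((array([709.6, -81.7]), a
[... 1024 characters left out ...]
0.77)] [((array([659.7, 174.1]), array([15.4, 53.1]), 23.0), 0.76)]
red_jar [([0.654, 0.052, -0.001], 0.94), ([0.479, -0.141, 0.003], 0.55)] [((array([649.2,  54.4]), array([60.1, 62.6]), 46.6), 0.81)]
blue_brush [([0.506, -0.394, -0.002], 0.72)] [((array([ 508.2, -390.9]), array([ 35. , 180.9]), 73.5), 0.85)]
blue_jar [([0.648, -0.19, 0.0], 0.88)] [((array([ 644.6, -170.9]), array([56.4, 87.6]), 11.6), 0.7)]
red_brush [([0.672, 0.376, -0.001], 0.96)] [((array([670.9, 375.6]), array([ 40.7, 200.6]), 5.3), 0.72)]
green_lid_jar [] [((array([ 731.4, -110.4]), array([23.4, 73.6]), 1.2), 0.84)]
[ 2.77178607e-03 -1.20551753e-01  1.55426170e+00  2.45022307e-05
  1.70790523e+00  1.57358580e+00] 10.0
```

View pics/w2.png

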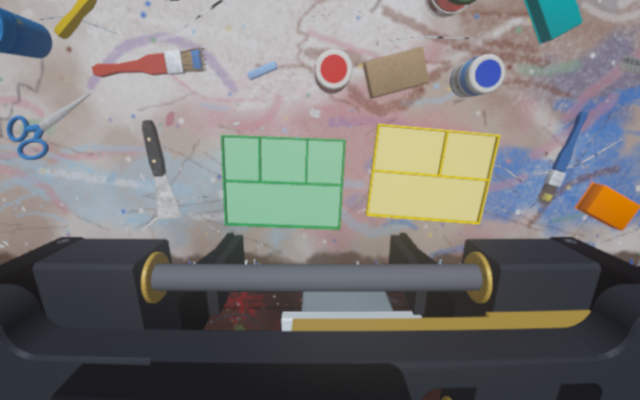

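The picture shows every piece plainly, with left as +y and up as +x: red brush (150,62), chalk (263,71), red jar (333,69), cork (396,72), blue jar (477,75), scraper (158,170) with its handle at the top, and blue brush (566,160) with its handle at the top right. Both trays have the long bay nearest the robot. Next I'll measure the scraper and brush axes from this pose, then start with the cork.

```bash
cat >> h.py <<'E'
def tray(c,yaw,p):
    return np.array(c)+R.from_euler('z',yaw).as_matrix()[:2,:2]@p
YT=([.4740,-.1378],np.radians(-4.5));GT=([.4595,.1450],np.radians(-2.2))
ZT=.16
def pick(xy,yaw,z,op):
    jaws.grip(op) if abs(monitor.state()["width"]-op)>.05 else None
    arm.move_ptp([*xy,ZT],quat(yaw)); arm.line_to([*xy,z],vel=.25)
    jaws.grip(0.); w=monitor.state()["width"]; arm.line_to([*xy,ZT],vel=.3)
    s=monitor.state();print("picked width mm",round(w*87,1),round(s["width"]*87,1),"t",s["time"],"F",np.round(s["ft_force"],1))
def place(xy,yaw,z,op):
    arm.move_ptp([*xy,ZT],quat(yaw)); arm.line_to([*xy,z+.02],vel=.3)
    hit=arm.line_to([*xy,z],vel=.06,force_limit=12); zz=monitor.state()["tool_pos"][2]
    jaws.grip(op); arm.line_to([*xy,ZT],vel=.3); print("placed",hit,zz,"t",monitor.state()["time"])
E
python3 - <<'E'
from h import *
f=wrist();H=hsv(f)
for n,uv,z in [("handle end",(150,122),.009),("handle/blade",(160,176),.009),("blade L",(149,216),.008),("blade R",(179,216),.008),("brush handle",(584,113),.009),("bristle",(546,202),.007)]:print(n,np.round(px2w(f,uv,z),4))
for l in("paint_scraper","blue_brush","cork_block","blue_chalk"):
    for r in spotter.regions_of(l,f)[:1]:
        p=topts(f,r["region"],.01);c=p.mean(0);U,S,V=np.linalg.svd(p-c,full_matrices=False);print(l,c,np.degrees(np.arctan2(V[0,1],V[0,0])))
x=np.radians(14)
pick([.654,-.054],x,.014,1.0)
f=viewer.grab_frame("wrist");cv2.imwrite("pics/w3.png",f["image"][:,:,::-1])
xy=tray(*YT,[.044,.049]);print(xy)
place(xy,YT[1],.018,1.0)
E
```

```text
handle end [0.5754 0.3844 0.009 ]
handle/blade [0.4752 0.3795 0.009 ]
blade L [0.3943 0.4141 0.008 ]
blade R [0.3944 0.353  0.008 ]
brush handle [ 0.5937 -0.416   0.009 ]
bristle [ 0.4224 -0.3781  0.007 ]
paint_scraper [0.48032223 0.38006438] -174.71519859603055
blue_brush [ 0.50161393 -0.38958961] 165.76175967211708
cork_block [ 0.65726843 -0.05779241] 105.02028781853079
blue_chalk [0.66062811 0.17375111] -68.30368377108606
picked width mm 60.4 60.3 t 13.9667 F [ 0.1  0.3 -1.1]
[ 0.52170886 -0.09240325]
placed False 0.01806739122773839 t 17.0583
```

```bash
python3 - <<'E'
from h import *
x=np.radians(22)
pick([.660,.174],x,.004,.6)
place(tray(*YT,[.044,-.064]),YT[1],.0075,.35)
arm.move_ptp([.45,-.05,.33],quat(-np.pi/2))
f=wrist();cv2.imwrite("pics/w4.png",f["image"][:,:,::-1])
for l,z in dict(yellow_tray=.012,cork_block=.033,blue_chalk=.016).items():
    print(l,[(np.round(d["at"],3).tolist(),round(d["conf"],2)) for d in spotter.mark_of(l,f)],[rect(f,r["region"],z) for r in spotter.regions_of(l,f)])
E
```

```text
picked width mm 12.1 12.7 t 21.275 F [-0.   0.4 -1.4]
placed False 0.007489868455338725 t 25.1667
yellow_tray [([0.479, -0.141, 0.002], 0.96), ([0.515, -0.203, 0.004], 0.15)] [(array([ 473.8, -138.5]), array([231.2, 177.5]), 85.4)]
cork_block [([0.521, -0.096, 0.005], 0.57)] [(array([ 419.1, -487.5]), array([122.8,  63.3]), 65.4), (array([521.1, -94.7]), array([99.9, 60.2]), 86.5)]
blue_chalk [([0.515, -0.203, 0.005], 0.58)] [(array([ 512.6, -202.9]), array([56.1, 13. ]), 85.9)]
```

View pics/w4.png

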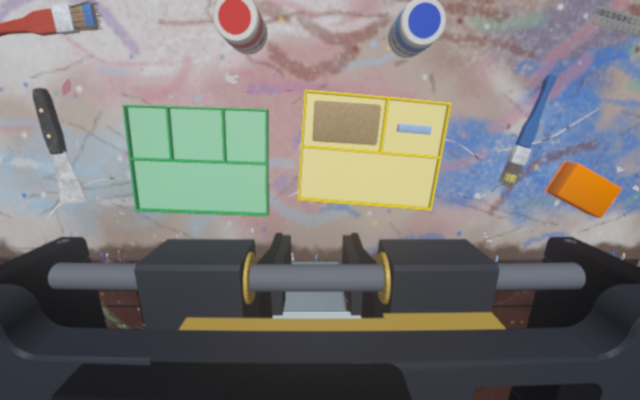

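The cork (346,122) lies level in the larger pocket and the chalk (414,129) in the smaller one. The scraper is next.

```bash
python3 - <<'E'
from h import *
pick([.5055,.3815],np.radians(94),.005,.6)
place(tray(*YT,[-.042,-.021]),YT[1],.0085,.42)
arm.move_ptp([.45,-.05,.33],quat(-np.pi/2))
f=wrist();cv2.imwrite("pics/w5.png",f["image"][:,:,::-1])
for l,z in dict(yellow_tray=.012,paint_scraper=.013,red_jar=.074,blue_brush=.012).items():
    print(l,[(np.round(d["at"],3).tolist(),round(d["conf"],2)) for d in spotter.mark_of(l,f)],[rect(f,r["region"],z) for r in spotter.regions_of(l,f)])
print("target",tray(*YT,[-.042,0]))
E
```

```text
picked width mm 25.0 24.7 t 31.8417 F [ 0.7 -0.3  0.2]
placed False 0.008513793857851469 t 36.0917
yellow_tray [([0.48, -0.141, 0.003], 0.97)] [(array([ 474.5, -138.9]), array([232.9, 178.9]), 85.7)]
paint_scraper [([0.428, -0.135, 0.002], 0.87), ([0.649, -0.185, 0.002], 0.22)] [(array([ 434.8, -135.1]), array([190.9,  46.6]), 90.0)]
red_jar [([0.653, 0.05, -0.002], 0.57)] [(array([640.5,  47.2]), array([67.4, 61.6]), 89.2)]
blue_brush [([0.509, -0.394, -0.0], 0.82), ([0.43, -0.136, 0.001], 0.53)] [(array([ 508.6, -389.5]), array([ 35.3, 183.1]), 76.6), (array([ 657.6, -196.7]), array([65.9, 91.1]), 40.5)]
target [ 0.43212947 -0.13450472]
```

View pics/w5.png

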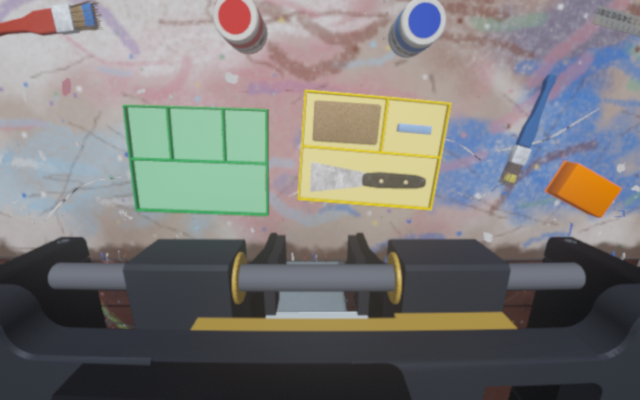

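The scraper (367,180) lies flat inside the long bay, so the yellow kit is complete. Now the red jar and the blue brush.

```bash
python3 - <<'E'
from h import *
pick([.653,.051],np.radians(0),.022,1.0)
place(tray(*GT,[.044,0]),GT[1],.0265,1.0)
pick([.507,-.3925],np.radians(-103.5),.004,.6)
place(tray(*GT,[-.042,0]),GT[1],.0075,.42)
arm.move_ptp([.43,.0,.36],quat(-np.pi/2))
f=wrist();cv2.imwrite("pics/w6.png",f["image"][:,:,::-1])
for l,z in dict(green_tray=.012,red_jar=.077,blue_brush=.015,paint_scraper=.013,cork_block=.033,blue_chalk=.016).items():
    print(l,[(np.round(d["at"],3).tolist(),round(d["conf"],2)) for d in spotter.mark_of(l,f)],[rect(f,r["region"],z) for r in spotter.regions_of(l,f)])
print("targets",tray(*GT,[.044,0]),tray(*GT,[-.042,0]))
f=viewer.grab_frame("side");cv2.imwrite("pics/side6.png",f["image"][100:300,180:480,::-1].repeat(2,0).repeat(2,1))
E
```

```text
picked width mm 57.9 58.1 t 42.2667 F [-0.2  0.8 -1.7]
placed False 0.026474631772947066 t 45.3917
picked width mm 20.8 20.2 t 50.2917 F [ 0.7 -0.2 -1.3]
placed False 0.00751481340842346 t 54.625
green_tray [([0.465, 0.148, 0.002], 0.89)] [(array([459.4, 144.1]), array([231.2, 177.1]), 87.8)]
red_jar [([0.502, 0.148, 0.004], 0.91)] []
blue_brush [([0.416, 0.144, 0.003], 0.59)] [(array([417.7, 148.5]), array([181.3,  28.4]), 87.8), (array([ 650.1, -198. ]), array([66.1, 89.7]), 1.3)]
paint_scraper [] [(array([ 435.2, -135.4]), array([ 44.7, 190.2]), 0.1)]
cork_block [([0.521, -0.096, 0.008], 0.77), ([0.418, -0.503, -0.001], 0.69)] [(array([ 418.7, -486.6]), array([123.7,  65.2]), 64.3), (array([521.5, -93.2]), array([100.6,  60.5]), 86.4), (array([ 644.2, -191.7]), array([65.1, 85.3]), 1.3)]
blue_chalk [([0.516, -0.204, 0.006], 0.63)] [(array([ 512.5, -202.4]), array([54.1, 11.5]), 85.2)]
targets [0.50346757 0.14331094] [0.41753096 0.14661229]
```

View pics/w6.png

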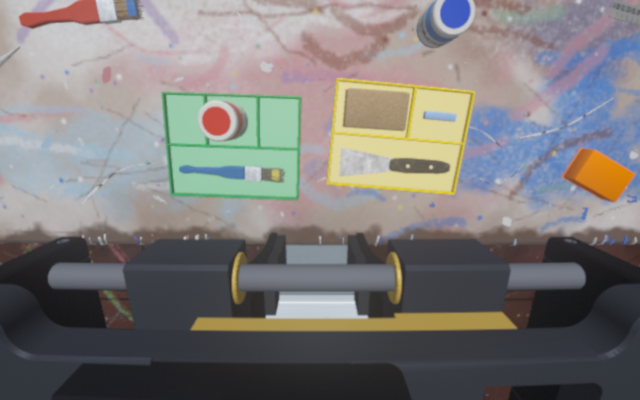

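View pics/side6.png

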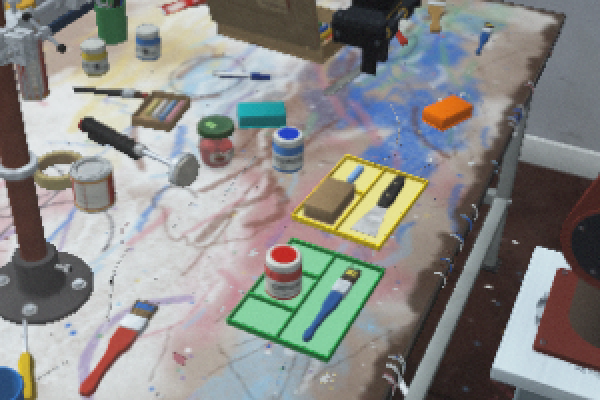

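Both views show all five pieces in their places: jar (220,121) in the middle pocket, brush (232,173) in the long bay. The bystanders have not moved. I'll do one numeric check of the jar's tilt and seat by comparing lid centres across the two cameras.

```bash
python3 - <<'E'
from h import *
for n,f in(("wrist",wrist()),("side",viewer.grab_frame("side"))):
    H=hsv(f);m=(cv2.inRange(H,(0,130,90),(8,255,255))|cv2.inRange(H,(172,130,90),(180,255,255)))>0
    p=topts(f,m,.077);k=np.linalg.norm(p-tray(*GT,[.044,0]),axis=1)<.025   # red dab on lid
    print(n,"lid dab at z=.077:",p[k].mean(0).round(4),k.sum(),[(np.round(d["at"],3).tolist(),round(d["conf"],2)) for d in spotter.mark_of("red_jar",f)])
    for l in("blue_jar","red_brush","green_lid_jar"):print(l,[np.round(d["at"],3).tolist() for d in spotter.mark_of(l,f)][:1])
    if n=="side":
        c=tray(*GT,[.044,0]);q,_=cv2.projectPoints(np.float64([[*c,.003],[*c,.077]]),np.linalg.inv(f["pose"])[:3,:3],np.linalg.inv(f["pose"])[:3,3],np.array(f["camera_matrix"]),np.array(f["D"]));print("expected base/top px",q.round(1).tolist())
        r=spotter.regions_of("red_jar",f)
        for x in r[:1]:v,u=np.nonzero(x["region"]);print("region u",u.min(),u.max(),"v",v.min(),v.max())
E
```

```text
wrist lid dab at z=.077: [0.5042 0.1465] 566 [([0.502, 0.142, 0.003], 0.6)]
blue_jar [[0.465, 0.147, 0.001]]
red_brush [[0.673, 0.378, -0.0]]
green_lid_jar [[0.516, -0.202, 0.004]]
side lid dab at z=.077: [0.5053 0.1437] 82 [([0.504, 0.147, 0.003], 0.9), ([0.673, 0.377, -0.001], 0.66)]
blue_jar [[0.648, -0.182, -0.003]]
red_brush [[0.675, 0.378, -0.003]]
green_lid_jar [[0.774, -0.134, -0.003]]
expected base/top px [[[321.6, 243.9]], [[322.1, 226.7]]]
region u 311 331 v 221 249
```

```bash
python3 - <<'E'
from h import *
print(monitor.state()["time"]);arm.finish_job()
E
```

```text
56.975
the job is handed in; nothing more can be done
```

Both kits are made up and the job was handed in at about 57 s of the 112 s allowed; no verdict is reported. I finished the yellow tray first (cork, then chalk, then scraper) and then put the red jar and the blue-handled brush into the green one.

**Last checks:**
- **Placement:** The final pictures show each of the five pieces inside the walls of its place. Measured positions were within about 5 mm of target.
- **Red jar:** The lid centre came out about 3 mm apart in the wrist and side views when taken at its seated height. It was also within about 3 mm of the pocket centre, so the jar stands upright on the tray floor.
- **Bystanders:** The side view puts the blue jar, red brush and green-lid jar where they were at the start, within the measuring error.

**Disagreements:**
- **Tray centres:** The detection network put both tray centres about 5 mm farther from the robot than my colour outlines did. I used the outlines, which agreed between views from opposite sides.
- **Jar grip width:** The gripper read 58 mm on the red jar, against its stated 61 mm diameter. It read about 1 mm low on the scraper, brush and chalk too. The jar was lifted and placed without trouble.
- **False detections:** In the last wrist view the network reported the blue jar and green-lid jar at false spots, on the trays. The side view contradicts this.

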